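# Spray fixative over the carved printing block

## Robot

A 6-joint arm with a two-finger parallel gripper is mounted at the origin on the work surface. World frame = base frame: x ahead of the robot, y to its left, z up, the work surface at z = 0. Lengths are in mm, angles in rad, forces in N, time in s.
With the tool pointing down it reaches from about 325 to 775 mm from the base axis. Payload 9.3 kg.
Tool frame: the origin (TCP) lies midway between the tips of the shut fingers; the grasp point (between the pads) lies 19 mm behind it; z points along the fingers, y is the line along which they close (so a half turn about z gives the same grasp; the last joint's range is limited). The gripper opens to 85 mm and grips with 20 to 120 N. Pads are 22 mm wide; open, the fingers measure 114 mm over their backs; the gripper's body (76 mm by 85 mm) begins 54 mm behind the grasp point. The pads swing forward as they close: fully open they stand 13 mm farther back than shut.
Start: joints at [1.119, 0.259, 0.021, 1.334, 0, 1.418], TCP at [161.907, 525.626, 231.279] pointing down, gripper open.
Joint ranges: [-3.04, 3.04], [-0.91, 1.82], [-1.04, 1.36], [-1.92, 1.95], [-1.52, 1.45], [-3.14, 3.14]. Speed limits (rad/s): [2.22, 2.22, 2.79, 3.14, 3.14, 3.14].

## Interface

Orientations are given as a unit quaternion [w, x, y, z].
In Python, from bench import get_state, grab_frame, hand_in gives the robot as it stands.
- The arm moves only by the shell command python3 -m crank 'ROWS' [FORCE]. ROWS is JSON, a list of rows, each an object with "fingers": the opening, from 0 (shut) to 1 (fully open); "translation": the shift along the tool's x, y, z in cm, a list of three; "yaw": the turn about the tool's z in degrees. A call has 1 to 8 rows; each row shifts and turns the commanded pose from where the row before left it, along the tool's axes as they then stand; what a row does not reach is not made up. A row lasts 1/12 s, in which the tool goes at most 41.7 mm and 7.16 degrees, less where a joint would pass 70% of its speed; a pose out of reach is approached as far as the arm can. A call is refused whole if a number of a shift passes 4.17 or a number of a turn 7.16, either way. A call with a gripper value outside its range is refused whole. The fingers move at their own pace and stop on an object; FORCE is the grip in N (left out, the last holds). Time passes only in rows, so rows that do not move let the fingers close. It gives the time, the measured TCP pose, the force, the opening and the grip force at its end, in the units of the state.
- get_state(): the state, without advancing time (a new reading comes with each control period).
- grab_frame(name): name is "side" or "top"; returns a dict with "image" (400x640x3 uint8, blue, green, red), "fx", "fy", "cx", "cy" (pixels), "rvec" (rotation vector, rad) and "tvec" (3), from world to camera coordinates, as OpenCV has them. Camera axes: x right, y down, z forward; pixel columns grow to the right and rows downward; lengths in mm; the calibration is good to about 2 mm. A picture is of the moment at which its call begins. There is no depth.
- hand_in(): hands the job in; it is judged then, once.
The state is a dict: "t": time; "joint_positions": joint angles; "dq": joint speeds; "joint_efforts": joint torques, N m; "ee_pos": TCP position; "ee_rot": TCP orientation; "contact_force": force on the tool from outside, world axes, zero at the start; "moment": the same for the moment, N m; "grip_width": finger opening in mm; "gripper_force": force on a finger pad.
Only numpy, scipy, OpenCV 4.12 (cv2) and the standard library are available. Lean on these libraries where they do the work, as an engineer would, in place of code of your own. Each camera call takes 0.05 s, during which the arm holds its last target. There are 200 camera calls.

## Task

Fix the drawing on the carved block: press the red cap of the white fixative can fully down, keep it down for about half a second, then let it spring all the way back up. Do not press the caps of the other two cans, and do not shift the block.

Things in the scene. Friction and masses are not known exactly. Their poses are not given: they have to be found in the camera images.
- fixative_top (a point): Centre of the flat top of the red cap, the one to press: an upright cylinder 36 mm across, 24 mm tall, with a 9 mm spout on its side. It sits on a white spray can (53 mm across, red band) clamped upright to the bench in a round wooden foot 84 mm across. Cap up, this point is 186 mm above the bench; it moves down with the cap. z points up, -x along the spout.
- fixative_cap (a joint): How far the red cap is pressed down, in m: 0 up, 0.010 fully down at a hard stop. It moves straight down; the spring needs 3 N to start and 8 N at full travel, and lifts the cap again when let go. The can itself does not move.
- cleaner_cap (a joint): The same (0 up, 0.010 down, same spring) for the blue cap, 36 mm across, on the green cleaner can (57 mm across); its top stands 174 mm above the bench. Not to be pressed.
- wax_cap (a joint): The same (0 up, 0.010 down, same spring) for the yellow cap, 36 mm across, on the dark grey wax can (53 mm across, brass band); its top stands 194 mm above the bench. Not to be pressed. The three cans stand in a row in any order, at least 100 mm between centres.
- block: The carved printing block, a loose wooden board 150 by 210 by 22 mm (x, y, z) with a brown face and black drawing, lying flat on the bench between the robot and the cans; origin at the centre of its underside. To be left where it lies.
There are look-alikes about, which are no part of the job. What is shaped like the part that bears fixative_top but purple is not meant. Leave any pink look-alike of the part that bears wax_cap alone.

How it is judged (in metres and radians):
On the way:
1. the red cap is held pressed at least 7 mm down for 0.3 s (value of joint fixative_cap above 0.007 m), for 0.3 s.
At the end, for the whole second after the job is handed in: The red cap has been held down and is fully up again (within 1.5 mm), the blue and yellow caps are up (within 1.5 mm), and the block lies within 20 mm of where it started (value of joint each of fixative_cap, cleaner_cap, wax_cap below 0.0015 m and distance of block from where it was at the start of the episode below 0.02 m); the robot touches nothing.
It fails at once if the blue cap of the cleaner can is pressed more than 3 mm (value of joint cleaner_cap above 0.003 m).
It fails at once if the yellow cap of the wax can is pressed more than 3 mm (value of joint wax_cap above 0.003 m).
It fails at once if the carved block is shifted more than 20 mm (distance of block from where it was at the start of the episode above 0.02 m).
It also fails if it takes over 29 s, if anything falls off the work surface, if the arm or the gripper's body presses on something with over 40 N, if the wrist force passes 120 N, or if a joint passes its speed limit or range.

## Working session

There is one attempt and no reset: what is moved stays moved. The work goes in short steps, Python scripts to look and compute and a shell command to move; the robot and the scene stay as the last step left them, time stands still between calls to the robot, and variables do not carry over. Pictures are saved under pics/ and viewed, at most 10 in all, crops included, and the job is handed in when it is done.

```bash
mkdir -p pics
cat > h.py <<'E'
import cv2,numpy as np
from bench import get_state,grab_frame
def ray(f,u,v):
    R=cv2.Rodrigues(np.array(f["rvec"],float))[0];t=np.array(f["tvec"],float).ravel()
    return -R.T@t, R.T@np.array([(u-f["cx"])/f["fx"],(v-f["cy"])/f["fy"],1])
def plane(f,u,v,z):
    c,d=ray(f,u,v); return c+d*(z-c[2])/d[2]
def proj(f,p):
    K=np.array([[f["fx"],0,f["cx"]],[0,f["fy"],f["cy"]],[0,0,1.]])
    return cv2.projectPoints(np.array(p,float).reshape(-1,1,3),np.array(f["rvec"],float),np.array(f["tvec"],float),K,None)[0].reshape(-1,2)
E
python3 - <<'E'
from h import *
for n in("top","side"):
    f=grab_frame(n); cv2.imwrite(f"pics/{n}0.png",f["image"]); print(n,ray(f,320,200))
print(get_state())
E
```

```text
top (array([ 364.16060743,  190.46939115, 1245.63715166]), array([ 0.17387597, -0.01732217, -0.98466742]))
side (array([ 276.38689071, -663.47306187,  967.24685848]), array([ 0.20202746,  0.68589825, -0.69924239]))
{'t': 0.1, 'joint_positions': array([1.11936088e+00, 2.59160494e-01, 2.08540480e-02, 1.33370307e+00,
       1.91022085e-05, 1.41820969e+00]), 'dq': array([-0.00042174, -0.00036106,  0.00104602,  0.00039155,  0.00034528,
        0.00071087]), 'joint_efforts': array([ 3.57889694e-03, -5.56696773e+01,  3.45070839e+01,  1.16810753e-02,
       -1.53802262e-04, -1.92292219e-05]), 'ee_pos': array([161.81644791, 525.40421885, 230.71971045]), 'ee_rot': array([-1.89544649e-04,  1.48868952e-01,  9.88856748e-01, -5.76298835e-04]), 'contact_force': array([ 0.17479888, -0.09469617, -0.42695844]), 'moment': array([ 0.0670034 , -0.03082021, -0.01276905]), 'gripper_force': 0.0, 'grip_width': 85.35226952599284}
```

View pics/top0.png

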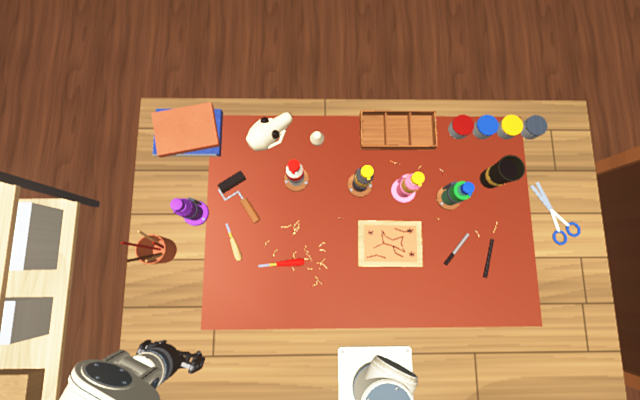

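View pics/side0.png

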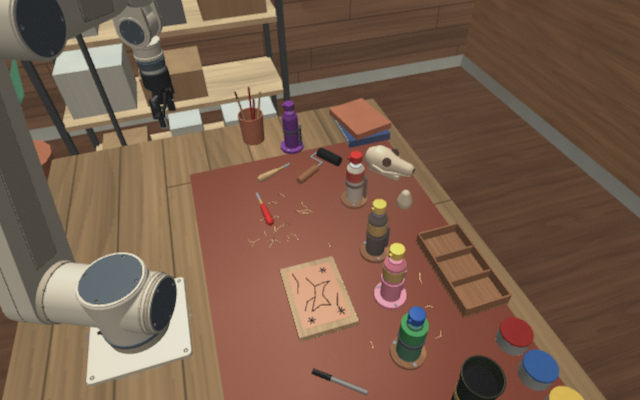

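The white can with the red cap is at top (293,167) and side (355,158). The purple look-alike is at top (180,205), the pink one at top (417,178), wax (367,172) and cleaner (467,188). The red-capped white can in a wooden foot fits the description. There is also a red jar lid at top (461,126), which stands on no can. Next I'll measure and confirm with a crop.

Run:
```python
from h import *
P=[];crops=[]
for n,(u,v) in(("top",(293,167)),("side",(355,158))):
    f=grab_frame(n); im=f["image"]; h=cv2.cvtColor(im,cv2.COLOR_BGR2HSV)
    m=(((h[...,0]<5)|(h[...,0]>174))&(h[...,1]>190)&(h[...,2]>170)).astype(np.uint8)
    k,l,s,c=cv2.connectedComponentsWithStats(m)
    for i in range(1,k):
        if s[i,4]>15 and abs(c[i]-[u,v]).max()<20:
            print(n,s[i],c[i], plane(f,*c[i],186).round(1), plane(f,*c[i],174).round(1)); 
    crops.append(cv2.resize(im[v-35:v+55,u-45:u+45],(390,390),interpolation=cv2.INTER_CUBIC))
    P.append(f)
cv2.imwrite("pics/crop.png",np.hstack(crops))
```

```text
top [288 159  12  15 118] [293.44067797 164.98305085] [655.4 249.1 186. ] [658.7 249.7 174. ]
```

View pics/crop.png

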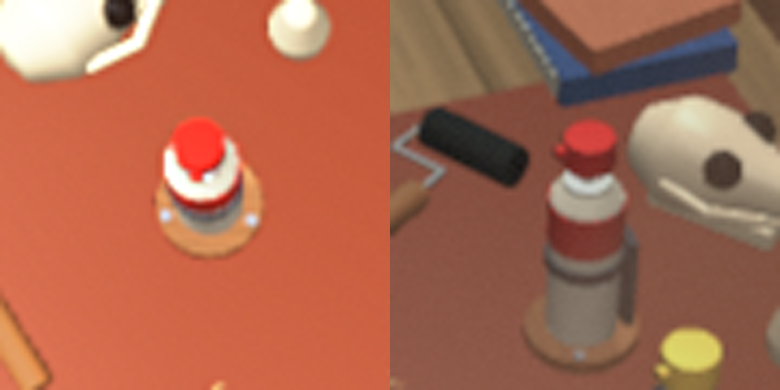

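The crop confirms the red cap with its spout on a white can with a red band, in a wooden foot. The cap top is at about side (356.4,154) and top (293.5,165).

```bash
cat > go.py <<'E'
from h import *
import sys
from scipy.spatial.transform import Rotation as Ro
s=get_state();q=s["ee_rot"];R=Ro.from_quat([*q[1:],q[0]])
T=np.array(eval(sys.argv[1]),float);print("t",s["t"],s["ee_pos"].round(1),"F",s["contact_force"].round(1),s["grip_width"],"tool shift cm",(R.inv().apply(T-s["ee_pos"])/10).round(2))
E
python3 - <<'E'
from h import *
f=grab_frame("side");print(plane(f,356.4,154,186).round(1));print(proj(f,[655,249,186]))
g=grab_frame("top")
print("purple",plane(g,180,205,186).round(0),"wax",plane(g,367,170,194).round(0))
E
python3 go.py '[655,249,231]'
```

```text
[659.8 250.4 186. ]
[[355.04244148 154.6295763 ]]
purple [537. 571. 186.] wax [638.  35. 194.]
t 0.3 [161.9 525.5 231.1] F [ 0.3 -0.6  0.1] 85.35403075072634 tool shift cm [-5.527e+01 -1.191e+01  1.000e-02]
```

Both views agree on about (657, 250, 186). I'll move above it with the fingers shut.

```bash
python3 -m crank '[{"fingers":0,"translation":[-1.5,-0.3,0],"yaw":0},{"fingers":0,"translation":[-3.5,-0.75,0],"yaw":0},{"fingers":0,"translation":[-3.5,-0.75,0],"yaw":0},{"fingers":0,"translation":[-3.5,-0.75,0],"yaw":0},{"fingers":0,"translation":[-3.5,-0.75,0],"yaw":0},{"fingers":0,"translation":[-3.5,-0.75,0],"yaw":0},{"fingers":0,"translation":[-3.5,-0.75,0],"yaw":0},{"fingers":0,"translation":[-3.5,-0.75,0],"yaw":0}]' 20
python3 -m crank '[{"fingers":0,"translation":[-3.5,-0.75,0],"yaw":0},{"fingers":0,"translation":[-3.5,-0.75,0],"yaw":0},{"fingers":0,"translation":[-3.5,-0.75,0],"yaw":0},{"fingers":0,"translation":[-3.5,-0.75,0],"yaw":0},{"fingers":0,"translation":[-3.5,-0.75,0],"yaw":0},{"fingers":0,"translation":[-3.5,-0.75,0],"yaw":0},{"fingers":0,"translation":[-3.5,-0.75,0],"yaw":0},{"fingers":0,"translation":[-1.5,-0.3,0],"yaw":0}]'
python3 go.py '[657,250,196]'
```

```text
t: 0.97
ee_pos: [395.4, 394.9, 231.4]
ee_rot: [0.0, 0.149, 0.989, 0.0]
contact_force: [0.3, 0.3, 0.4]
grip_width: -0.0
gripper_force: 0.0
t: 1.63
ee_pos: [629.5, 263.7, 230.1]
ee_rot: [-0.0, 0.15, 0.989, -0.0]
contact_force: [-0.3, 0.5, -0.8]
grip_width: 0.1
gripper_force: 0.0
t 1.6333 [629.5 263.7 230.1] F [-0.3  0.5 -0.8] 0.14222940015686694 tool shift cm [-3.04 -0.49  3.41]
```

```bash
python3 -m crank '[{"fingers":0,"translation":[-1.5,-0.25,0],"yaw":0},{"fingers":0,"translation":[-1.5,-0.25,0],"yaw":0},{"fingers":0,"translation":[0,0,1.5],"yaw":0},{"fingers":0,"translation":[0,0,1.5],"yaw":0},{"fingers":0,"translation":[0,0,0],"yaw":0},{"fingers":0,"translation":[0,0,0],"yaw":0}]'
python3 go.py '[657,250,186]'
python3 - <<'E'
from h import *
c=[]
for n,(u,v) in(("top",(293,165)),("side",(355,155))):
    f=grab_frame(n);im=f["image"];c.append(cv2.resize(im[v-40:v+40,u-40:u+40],(390,390),interpolation=cv2.INTER_CUBIC));print(proj(f,get_state()["ee_pos"]))
cv2.imwrite("pics/near.png",np.hstack(c))
E
```

```text
t: 2.13
ee_pos: [653.0, 252.7, 200.6]
ee_rot: [-0.001, 0.149, 0.989, -0.0]
contact_force: [-0.3, 1.6, 0.8]
grip_width: 0.1
gripper_force: 0.0
t 2.1333 [653.  252.7 200.6] F [-0.3  1.6  0.8] 0.09088948878939906 tool shift cm [-0.46 -0.14  1.46]
[[291.80434972 164.24365646]]
[[354.24450806 149.44607122]]
```

View pics/near.png

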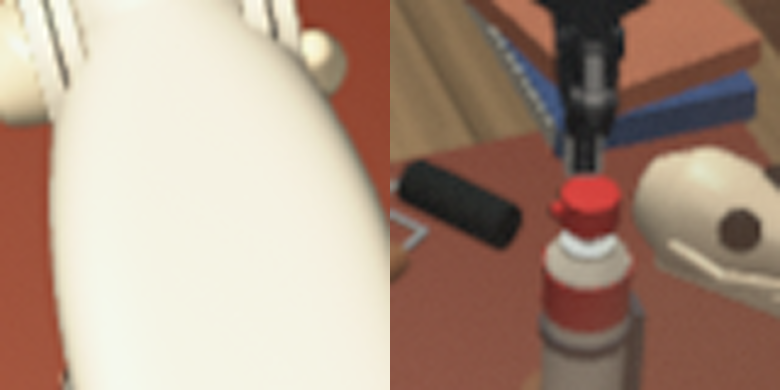

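The side view shows the fingertips at crop (583,172), just above and slightly left of the cap top centre (592,190). The arm hides the cap in the top view. I'll apply the 4.6/1.4 mm correction and go down until contact.

```bash
python3 -m crank '[{"fingers":0,"translation":[-0.45,-0.15,0],"yaw":0},{"fingers":0,"translation":[0,0,0.6],"yaw":0},{"fingers":0,"translation":[0,0,0.6],"yaw":0},{"fingers":0,"translation":[0,0,0.4],"yaw":0},{"fingers":0,"translation":[0,0,0],"yaw":0},{"fingers":0,"translation":[0,0,0],"yaw":0}]'
python3 go.py '[657,250,176.5]'
```

```text
t: 2.73
ee_pos: [657.3, 250.1, 185.4]
ee_rot: [0.0, 0.149, 0.989, -0.0]
contact_force: [1.0, -0.4, 3.4]
grip_width: 0.1
gripper_force: 1.6
t 2.7333 [657.3 250.1 185.4] F [ 1.  -0.4  3.4] 0.06022671617083395 tool shift cm [ 0.03 -0.01  0.89]
```

```bash
python3 -m crank '[{"fingers":0,"translation":[0,0,0.3],"yaw":0},{"fingers":0,"translation":[0,0,0.3],"yaw":0},{"fingers":0,"translation":[0,0,0.3],"yaw":0},{"fingers":0,"translation":[0,0,0],"yaw":0},{"fingers":0,"translation":[0,0,0],"yaw":0},{"fingers":0,"translation":[0,0,0],"yaw":0}]'
python3 go.py '[657,250,176.5]'
```

```text
t: 3.23
ee_pos: [657.3, 250.1, 177.0]
ee_rot: [0.001, 0.149, 0.989, 0.0]
contact_force: [-0.8, -1.2, 7.3]
grip_width: 0.3
gripper_force: 3.7
t 3.2333 [657.3 250.1 177. ] F [-0.8 -1.2  7.3] 0.34427331222246566 tool shift cm [ 0.03 -0.02  0.05]
```

```bash
python3 -m crank '[{"fingers":0,"translation":[0,0,0.15],"yaw":0},{"fingers":0,"translation":[0,0,0],"yaw":0},{"fingers":0,"translation":[0,0,0],"yaw":0},{"fingers":0,"translation":[0,0,0],"yaw":0},{"fingers":0,"translation":[0,0,0],"yaw":0},{"fingers":0,"translation":[0,0,0],"yaw":0},{"fingers":0,"translation":[0,0,0],"yaw":0}]'
python3 go.py '[657,250,176]'
```

```text
t: 3.82
ee_pos: [657.3, 250.1, 176.1]
ee_rot: [0.001, 0.149, 0.989, 0.0]
contact_force: [-1.6, -2.1, 11.3]
grip_width: 0.2
gripper_force: 5.2
t 3.8167 [657.3 250.1 176.1] F [-1.6 -2.1 11.3] 0.20556492934532478 tool shift cm [ 0.03 -0.02  0.01]
```

The force of 11.3 N is above the 8 N spring and z is 176, so the cap is at the hard stop, and it has been held for 0.5 s. Now I'll lift off.

```bash
python3 -m crank '[{"fingers":0,"translation":[0,0,-0.5],"yaw":0},{"fingers":0,"translation":[0,0,-1.5],"yaw":0},{"fingers":0,"translation":[0,0,-2.5],"yaw":0},{"fingers":0,"translation":[0,0,-2.5],"yaw":0},{"fingers":0,"translation":[0,0,-1],"yaw":0},{"fingers":0,"translation":[0,0,0],"yaw":0},{"fingers":0,"translation":[0,0,0],"yaw":0},{"fingers":0,"translation":[0,0,0],"yaw":0}]'
python3 - <<'E'
from h import *
f=grab_frame("side");im=f["image"];cv2.imwrite("pics/after.png",cv2.resize(im[115:195,315:395],(390,390),interpolation=cv2.INTER_CUBIC))
E
```

```text
t: 4.48
ee_pos: [656.9, 250.1, 253.1]
ee_rot: [-0.001, 0.149, 0.989, -0.0]
contact_force: [0.5, -0.2, -0.1]
grip_width: 0.4
gripper_force: 0.0
```

View pics/after.png

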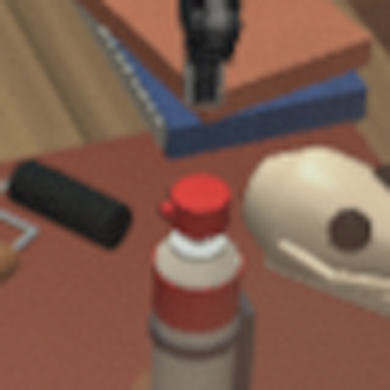

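The cap is back at its earlier height (crop (201,190)) and the gripper is clear of it.

```bash
python3 -c "from bench import hand_in;print(hand_in())"
```

```text
the job is handed in; nothing more can be done
None
```

I pressed the red cap down to its hard stop, held it for about half a second and let it spring fully back up; the arm stayed away from the other caps and the block, and the job is handed in, though `hand_in()` returned no verdict.

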